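Pack the stone bar under the taped half of the carton and fold it shut

ROBOT

A 6-joint arm with a two-finger parallel gripper is mounted at the origin on the work surface. World frame = base frame: x ahead of the robot, y to its left, z up, the work surface at z = 0. Lengths are in m, angles in rad, forces in N, time in s.
With the tool pointing down it reaches from about 0.35 to 0.775 m from the base axis. Payload 7.3 kg.
Tool frame: the origin (TCP) lies midway between the tips of the shut fingers; the grasp point (between the pads) lies 19 mm behind it (tcp_to_grasp is the distance from the TCP to the grasp point, in m); z points along the fingers, y is the line along which they close (so a half turn about z gives the same grasp; the last joint's range is limited). The gripper opens to 92 mm and grips with 3 to 60 N. Pads are 19 mm wide; open, the fingers measure 130 mm over their backs; the gripper's body (75 mm by 190 mm) begins 47 mm behind the grasp point.
Start: joints at [-1.463, 0.342, 1.524, -0, 1.275, -0.146], TCP at [0.132, -0.508, 0.227] pointing down, gripper open.
Joint ranges: [-2.53, 2.53], [-0.77, 2.02], [0.04, 2.7], [-1, 4.14], [0.28, 2.66], [-3.11, 3.11]. Speed limits (rad/s): [2.57, 2.57, 3.14, 3.14, 3.14, 3.14].

INTERFACE

Orientations are given as [roll, pitch, yaw] about the fixed x, y, z axes, in that order (R = Rz(yaw) Ry(pitch) Rx(roll)).
In Python, from cell import observe, read_camera, calibration, hand_in, tcp_to_grasp gives the robot as it stands.
- The arm moves only by the tool send_rows, never from a script. Its argument "targets" is a list of rows, each a list of 5 numbers: the opening, from 0 (shut) to 1 (fully open), then the shift along the world's x, y, z in m, then the turn about the world's z in rad. A call has 1 to 5 rows; each row shifts and turns the commanded pose from where the row before left it; what a row does not reach is not made up. A row lasts 1/10 s, in which the tool goes at most 50 mm and 8.59 degrees, less where a joint would pass 70% of its speed; a pose out of reach is approached as far as the arm can. A call is refused whole if a number of a shift passes 0.05 or a number of a turn 0.15, either way. A call with a gripper value outside its range is refused whole. The fingers move at their own pace and stop on an object; "grip_force" is the grip in N (left out, the last holds). Time passes only in rows, so rows that do not move let the fingers close. It gives the time, the measured TCP pose, the force, the opening and the grip force at its end, in the units of the state.
- observe(): the state, without advancing time (a new reading comes with each control period).
- read_camera(name): name is "scene" or "side" or "wrist"; returns (picture, depth): 420x560x3 uint8, red, green, blue; 420x560 float32, m along the optical axis (not along the pixel's ray), 0 where there is no reading.
- calibration(name): a dict with "intrinsics" (3x3 intrinsics, pixels), "world_to_cam" (4x4, takes a point from world to camera coordinates); the wrist camera has in their place "hand_eye" (4x4, takes a point from camera to tool coordinates, whose origin is the TCP and whose axes are the flange's). Camera axes: x right, y up, looking along -z (the intrinsics and any distortion apply to the point x, -y, -z); pixel columns grow to the right and rows downward; lengths in m; the calibration is good to about 2 mm. A picture is of the moment at which its call begins: read the wrist's pose just before it. calibration takes no time and is no camera call.
- hand_in(): hands the job in; it is judged then, once.
The state is a dict: "time": time; "qpos": joint angles; "qvel": joint speeds; "joint_efforts": joint torques, N m; "tool_pos": TCP position; "tool_rot": TCP orientation; "contact_force": force on the tool from outside, world axes, zero at the start; "torque": the same for the moment, N m; "opening": finger opening in m; "grip_force": force on a finger pad.
Only numpy, scipy, OpenCV 4.12 (cv2) and the standard library are available. Lean on these libraries where they do the work, as an engineer would, in place of code of your own. Each camera call takes 0.05 s, during which the arm holds its last target. There are 200 camera calls.

TASK

Put the long stone bar into the open half of the carton and slide it lengthwise under the taped-shut half, between the foam guides, until it is fully home against the far end. Then close the carton: first fold the foam-padded end flap down flat, and after that fold the wide side flap down flat over it. Leave the other stones where they are.

Things in the scene. Friction and masses are not known exactly. Their poses are not given: they have to be found in the camera images.
- carton: low cardboard carton fixed to the bench, outside 228 (x) x 112 (y) x 51 (z) mm; origin: centre of its underside; +x runs along its length towards the taped-shut end. Walls (48 high) and floor 4 mm thick. Its top is taped shut (cover z 48 to 51) from x = 40 to 114 mm, open from x = -110 to 40; 104 mm wide inside
- home (a point): where the bar's centre is when fully home: carton frame (50, 0, 21) mm, axes as the carton's. It lies in the channel under the taped cover: two foam guides (x 40 to 110, as high as the cover) leave 46 mm clear width on the centre line, floor z = 4, roof z = 48, far wall's inner face x = 110
- bar: the long stone bar, a green-grey rectangular bar 120 (x) x 36 (y) x 34 (z) mm, about 0.4 kg, lying loose on the bench; origin: centre of its underside, x along its length; its ends are alike
- bar_center (a point): centre of the stone bar, 17 mm above its origin
- end_flap (a joint): padded end flap (rad): 0 = folded flat (closed), 1.57 = upright, more = leaning out, 2.6 = stop; stays where left. 85 long, 100 wide (carton y), 3 mm thick; hinge line x = -113, z = 48 mm of the carton frame (the untaped end). Inner face: foam pad 80 wide, 27 thick, 50 to 85 mm from the hinge; closed, it hangs into the carton behind the bar
- end_flap_edge (a point): middle of the padded end flap's free edge, outer face, 85 mm from its hinge
- side_flap (a joint): wide side flap (rad): 0 = folded flat (closed), 1.57 = upright, more = leaning outwards, 2.6 = stop; stays where left. Cardboard 152 mm long (carton x -113 to 39), 104 mm wide, 3 mm thick, hinged on the carton's -y long wall along the line y = -55, z = 51.5 mm of the carton frame
- side_flap_edge (a point): middle of the wide side flap's free edge, outer face, 104 mm from its hinge
- block: bystander: short chunky stone block 60 x 52 x 42 mm, loose; origin: centre of its underside
- discs: bystander: stack of three stone discs, 68 mm across, 54 mm high in one piece, loose; origin: centre of its underside
Not all that is in view belongs to the job. What is meant by the bar is not brown, pink or purple, and is the larger of those in its own colour.

How it is judged:
On the way, in this order (a step that is already met when the one before it is completed fails the run):
1. the bar is fully home under the taped half (x of bar_center in the frame of home between -0.008 and 0.008 m and y of bar_center in the frame of home between -0.012 and 0.012 m and z of bar_center in the frame of home between -0.008 and 0.01 m and angle between the x axis of bar and the x axis of carton, either way round below 0.15 rad), for 0.2 s.
2. the padded end flap is folded down flat while the side flap is still open (all of step 1 and value of joint end_flap below 0.1 rad and value of joint side_flap above 0.5 rad), for 0.1 s.
At the end, for the whole second after the job is handed in: the bar's centre lies within 8 mm of home along the carton (12 mm across, 10 mm in height), lengthwise within 0.15 rad and at rest; both flaps folded to under 0.1 rad (all of step 1 and value of joint each of end_flap, side_flap below 0.1 rad and linear speed of bar below 0.01 m/s); the robot touches nothing.
It fails at once if the stone block is moved more than 30 mm (distance of block from where it was at the start of the episode above 0.03 m).
It fails at once if the disc stack is moved more than 30 mm (distance of discs from where it was at the start of the episode above 0.03 m).
It also fails if it takes over 72 s, if anything falls off the work surface, if the arm or the gripper's body presses on something with over 40 N, if the wrist force passes 120 N, or if a joint passes its speed limit or range.

## Working session

There is one attempt and no reset: what is moved stays moved. The work goes in short steps, Python scripts to look and compute and a tool call to move; the robot and the scene stay as the last step left them, time stands still between calls to the robot, and variables do not carry over. Pictures are saved under pics/ and viewed, at most 10 in all, crops included, and the job is handed in when it is done.

Besides the shell and the picture viewer there is one more tool, called after "Call:" by a JSON object that holds its "op" and its "data", one argument or row to a line. send_rows: Moves the arm, as the interface text tells. Its arguments: {"type":"object","properties":{"targets":{"type":"array","items":{"type":"array","items":{"type":"number"}}},"grip_force":{"type":"number"}},"required":["targets"]}

```bash
mkdir -p pics; ls; cat > h.py <<'E'
import numpy as np, cv2
from cell import observe, read_camera, calibration
def snap(n, f):
    s=observe(); p,d=read_camera(n); cv2.imwrite(f'pics/{f}.png',p[:,:,::-1]); np.savez(f'pics/{f}.npz',p=p,d=d,pos=s['tool_pos'],rot=s['tool_rot']); return p,d
def cloud(n,d):
    c=calibration(n); K=np.array(c['intrinsics']); T=np.linalg.inv(np.array(c['world_to_cam']))
    v,u=np.mgrid[:d.shape[0],:d.shape[1]]
    X=np.stack([(u-K[0,2])/K[0,0]*d,-(v-K[1,2])/K[1,1]*d,-d],-1)
    return X@T[:3,:3].T+T[:3,3]
E
python3 - <<'E'
from h import *
for n in('scene','side'):
    p,d=snap(n,n+'0'); c=calibration(n); print(n,{k:(v if k!='world_to_cam' else np.linalg.inv(v).round(3).tolist()) for k,v in c.items()})
a=cv2.imread('pics/scene0.png');b=cv2.imread('pics/side0.png')
s=observe();print(s)
E
```

```text
pics
scene {'intrinsics': array([[495.18986269,   0.        , 275.93306673],
       [  0.        , 495.18986269, 210.54286475],
       [  0.        ,   0.        ,   1.        ]]), 'world_to_cam': [[0.135, -0.682, 0.719, 1.534], [0.991, 0.089, -0.102, -0.121], [0.006, 0.726, 0.688, 1.059], [0.0, 0.0, 0.0, 1.0]]}
side {'intrinsics': array([[401.83405367,   0.        , 279.441524  ],
       [  0.        , 401.83405367, 205.028628  ],
       [  0.        ,   0.        ,   1.        ]]), 'world_to_cam': [[-0.668, 0.536, -0.516, -0.102], [-0.744, -0.482, 0.463, 0.598], [-0.0, 0.693, 0.721, 0.938], [0.0, 0.0, 0.0, 1.0]]}
{'time': 0.1, 'qpos': array([-1.46301407e+00,  3.42681176e-01,  1.52491966e+00,  3.06405700e-05,
        1.27540667e+00, -1.46000945e-01]), 'qvel': array([ 1.77358479e-05, -1.88712144e-03, -2.55512863e-03, -2.29850558e-03,
       -1.87176457e-03, -2.68738632e-04]), 'joint_efforts': array([ 1.58278446e-03, -4.32006097e+01, -2.44693118e+01,  7.19959103e-02,
        5.26265160e-02, -4.66694041e-05]), 'tool_pos': array([ 0.13180127, -0.50781114,  0.2261005 ]), 'tool_rot': array([-3.14019712e+00, -2.34825810e-04,  2.53774100e-01]), 'contact_force': array([-0.09212872,  1.76702882, -0.45611147]), 'torque': array([-0.03116931,  0.01773925,  0.01884161]), 'grip_force': 0.0, 'opening': 0.09173420784575426}
```

View pics/scene0.png

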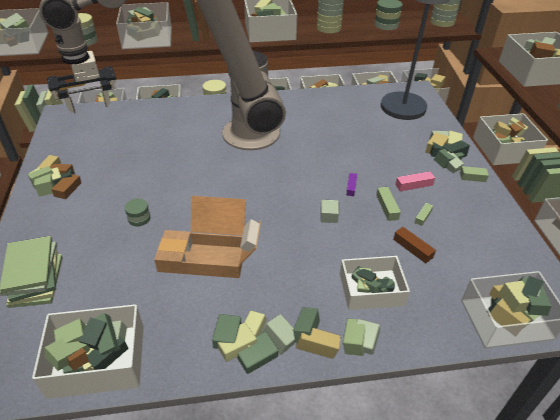

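View pics/side0.png

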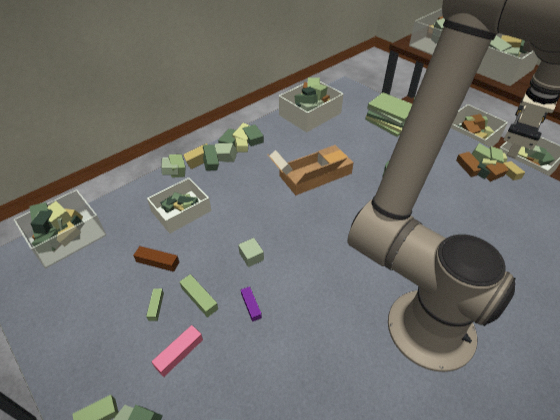

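The scene shows the bar at about (388,203), the carton at (205,245) with its taped end to the left, the end flap at (250,235), the side flap upright at (218,215), the block at (330,210) and the discs at (137,212). The shorter green piece at (424,213) is a decoy.

```bash
python3 - <<'E'
from h import *
z=np.load('pics/scene0.npz');p,d=z['p'],z['d'];X=cloud('scene',d)
a=cv2.resize(p[180:285,140:270,::-1],None,fx=6,fy=5.7,interpolation=cv2.INTER_CUBIC);cv2.imwrite('pics/c1.png',a)
hsv=cv2.cvtColor(p,cv2.COLOR_RGB2HSV)
for n,P,cams in(('scene',X,z),):
    pass
def seg(n,box,minz,dims):
    z=np.load(f'pics/{n}0.npz');X=cloud(n,z['d']);u0,u1,v0,v1=box
    Q=X[v0:v1,u0:u1].reshape(-1,3); Q=Q[(Q[:,2]>minz)&(z['d'][v0:v1,u0:u1].ravel()>0)]
    t=Q[Q[:,2]>np.percentile(Q[:,2],90)-.006]
    r=cv2.minAreaRect(t[:,:2].astype(np.float32)*1000); print(n,box,len(Q),'ztop',np.percentile(Q[:,2],90).round(4),'rect',r)
seg('scene',(375,402,182,222),.012,0);seg('side',(176,220,270,318),.012,0)
seg('scene',(318,342,196,224),.012,0);seg('side',(236,268,235,267),.012,0)
seg('scene',(122,152,196,226),.012,0)
seg('scene',(154,192,230,275),.04,0)
Q=X[180:285,140:270].reshape(-1,3);Q=Q[Q[:,2]>.012]
print(np.percentile(Q,[0.5,2,50,98,99.5],axis=0).round(3))
for n in('scene','side'):
  print(X[300,230], )
E
```

```text
scene (375, 402, 182, 222) 477 ztop 0.0372 rect ((443.64813232421875, 385.56414794921875), (73.20027160644531, 154.52891540527344), 69.50593566894531)
side (176, 220, 270, 318) 676 ztop 0.0349 rect ((455.077392578125, 383.2076721191406), (120.61422729492188, 36.63690185546875), 0.9468275904655457)
scene (318, 342, 196, 224) 364 ztop 0.045 rect ((475.5499572753906, 190.62571716308594), (48.98849868774414, 65.41419219970703), 78.02873229980469)
side (236, 268, 235, 267) 448 ztop 0.0428 rect ((469.97210693359375, 194.66366577148438), (51.78824234008789, 61.98291015625), 78.62445831298828)
scene (122, 152, 196, 226) 511 ztop 0.0565 rect ((410.86956787109375, -384.0032043457031), (68.78919982910156, 64.6894760131836), 7.448810577392578)
scene (154, 192, 230, 275) 954 ztop 0.0544 rect ((586.0458984375, -261.70184326171875), (100.91924285888672, 120.95077514648438), 78.33170318603516)
[[ 0.4   -0.369  0.012]
 [ 0.426 -0.36   0.015]
 [ 0.555 -0.168  0.056]
 [ 0.677 -0.052  0.141]
 [ 1.534 -0.041  1.059]]
[ 7.48166443e-01 -1.28503243e-01 -1.95309564e-04]
[ 7.48166443e-01 -1.28503243e-01 -1.95309564e-04]
```

View pics/c1.png

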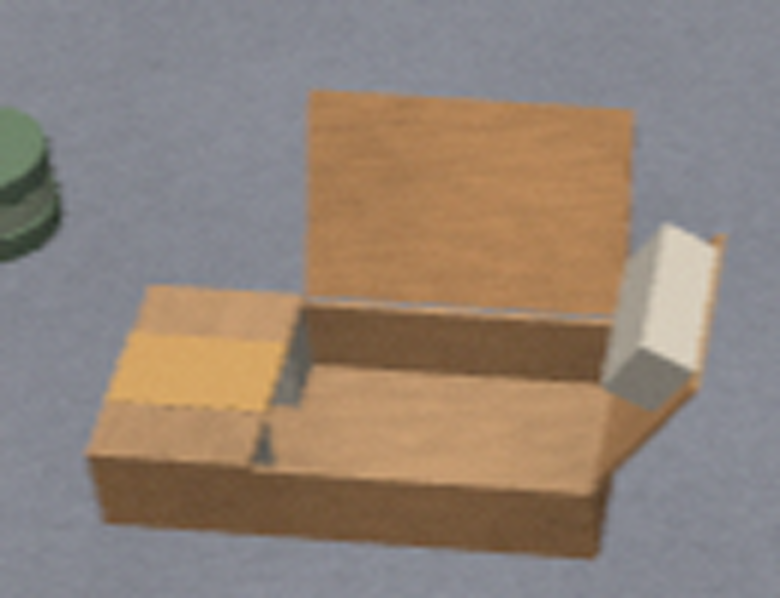

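The crop shows the cover's corners at crop (148,287), (303,297), (250,465), (90,457), the front wall's bottom corners at (105,522) and (597,556), the side flap leaning slightly outwards, and the end flap leaning out.

```bash
cat >> h.py <<'E'
def ray(n,u,v,zz):
    c=calibration(n); K=np.array(c['intrinsics']); T=np.linalg.inv(np.array(c['world_to_cam']))
    r=T[:3,:3]@np.array([(u-K[0,2])/K[0,0],-(v-K[1,2])/K[1,1],-1]); return T[:3,3]+r*(zz-T[2,3])/r[2]
E
python3 - <<'E'
from h import *
from scipy.optimize import least_squares
z=np.load('pics/scene0.npz')
pts=[((148,287),(114,-56,51)),((303,297),(40,-56,51)),((250,465),(40,56,51)),((90,457),(114,56,51)),((105,522),(114,56,0)),((597,556),(-114,56,0)),((600,495),(-114,56,48))]
for (u,v),c in pts:
    print(c,ray('scene',u/6+140,v/5.7+180,c[2]/1000).round(4))
W=np.array([ray('scene',(u)/6+139.6,v/5.7+179.6,c[2]/1000) for (u,v),c in pts]);C=np.array([c for _,c in pts])/1000
def f(q):
    c,s=np.cos(q[2]),np.sin(q[2]);return (np.c_[q[0]+c*C[:,0]-s*C[:,1],q[1]+s*C[:,0]+c*C[:,1]]-W[:,:2]).ravel()
q=least_squares(f,[.58,-.2,-1.5]);print('carton',q.x,(f(q.x).reshape(-1,2)*1000).round(1).tolist())
for n in('scene','side'):
  z=np.load(f'pics/{n}0.npz');X=cloud(n,z['d']);P=X.reshape(-1,3)
  x,y,t=q.x;R=np.array([[np.cos(t),-np.sin(t)],[np.sin(t),np.cos(t)]])
  L=np.c_[(P[:,:2]-[x,y])@R,P[:,2]]*1000
  m=(abs(L[:,0])<220)&(abs(L[:,1])<150)&(L[:,2]>5)&(L[:,2]<200);L=L[m]
  top=L[(abs(L[:,2]-51)<4)&(L[:,0]>50)];print(n,'cover ext',np.percentile(top,[1,50,99],axis=0).round(1).tolist())
  fr=L[(L[:,2]>10)&(L[:,2]<42)&(L[:,0]>-90)&(L[:,0]<100)&(L[:,1]>47)&(L[:,1]<70)]
  if len(fr)>20:
    print('front wall y fit',np.polyfit(fr[:,0],fr[:,1],1),len(fr))
  er=L[(L[:,2]>10)&(L[:,2]<42)&(abs(L[:,1])<45)&(L[:,0]>105)&(L[:,0]<125)];print('far end',len(er),np.median(er[:,0]) if len(er) else 0)
  sf=L[(L[:,2]>60)&(L[:,1]<-40)&(L[:,0]>-95)&(L[:,0]<20)]
  if len(sf)>20: print('side flap: y,z',np.polyfit(sf[:,2],sf[:,1],1),sf[:,2].max(),sf.min(0),sf.max(0))
  ef=L[(L[:,2]>60)&(L[:,0]<-100)&(abs(L[:,1])<50)];print('endflap',len(ef),np.percentile(ef,[2,50,98],axis=0).round(1).tolist())
# bar
z=np.load('pics/side0.npz');X=cloud('side',z['d'])
Q=X[262:322,170:226].reshape(-1,3)
for lo in(.026,.030): 
  t=Q[(Q[:,2]>lo)&(Q[:,2]<.045)];print(cv2.minAreaRect(t[:,:2].astype(np.float32)*1000))
z=np.load('pics/scene0.npz');X=cloud('scene',z['d']);Q=X[180:225,372:405].reshape(-1,3)
t=Q[(Q[:,2]>.03)&(Q[:,2]<.045)];print(cv2.minAreaRect(t[:,:2].astype(np.float32)*1000), np.median(t,0))
E
```

```text
(114, -56, 51) [ 0.5212 -0.2951  0.051 ]
(40, -56, 51) [ 0.5376 -0.2227  0.051 ]
(40, 56, 51) [ 0.6444 -0.2472  0.051 ]
(114, 56, 51) [ 0.6302 -0.3177  0.051 ]
(114, 56, 0) [ 0.6271 -0.3192  0.    ]
(-114, 56, 0) [ 0.6772 -0.0978  0.    ]
(-114, 56, 48) [ 0.6802 -0.0946  0.048 ]
carton [ 0.59780864 -0.19658346 -1.78895344] [[-0.9, 0.5], [-1.3, 0.3], [1.0, 0.5], [-0.9, -1.2], [2.3, 0.3], [1.5, 1.4], [-1.6, -1.9]]
scene cover ext [[50.8, -146.9, 47.6], [86.3, 0.4, 51.8], [215.6, 57.7, 54.8]]
front wall y fit [-9.87757408e-03  5.68095693e+01] 524
far end 0 0
side flap: y,z [ -0.58019497 -23.17249377] 145.34483826033252 [ -94.81907914 -114.10057306   60.07455443] [ 19.97961989 -52.13047757 145.34483826]
endflap 498 [[-158.7, -36.5, 65.1], [-138.4, 17.5, 122.5], [-117.3, 46.8, 135.5]]
side cover ext [[51.2, -131.2, 47.1], [85.1, 0.8, 50.0], [207.0, 52.4, 54.2]]
front wall y fit [-5.58497399e-03  5.07549708e+01] 182
far end 0 0
side flap: y,z [ -0.56366896 -31.47107792] 143.1685055656159 [ -94.33016685 -112.81420477   60.31814877] [ 19.01677451 -64.46548226 143.16850557]
endflap 267 [[-160.3, -44.5, 83.4], [-145.5, -16.2, 122.0], [-123.1, 39.2, 133.4]]
((489.9625244140625, 383.8200988769531), (190.8486328125, 36.708641052246094), 0.9468275904655457)
((490.0764465332031, 383.7861022949219), (190.62191772460938, 36.63690185546875), 0.9468275904655457)
((436.6451416015625, 390.17510986328125), (79.91120910644531, 169.33811950683594), 65.52314758300781) [0.45787422 0.38120188 0.03477817]
```

Call:
{"op": "send_rows", "data": {
  "targets": [
    [1,0.045,0.01,0,-0.06],
    [1,0.045,0.01,0,-0.06],
    [1,0.045,0.01,0,-0.06],
    [1,0.045,0.01,0,-0.057],
    [1,0.045,0.01,0,0]
  ],
  "grip_force": 55
}}

```text
time: 0.6
tool_pos: [0.3584, -0.4574, 0.2264]
tool_rot: [-3.141, 0.0, 0.015]
contact_force: [-0.3, 0.0, 0.5]
opening: 0.0917
grip_force: 0.0
```

Call:
{"op": "send_rows", "data": {
  "targets": [
    [1,0.04,0.03,0,0],
    [1,0.02,0.045,0,0],
    [1,0.02,0.045,0,0],
    [1,0.02,0.045,0,0],
    [1,0.02,0.045,0,0]
  ]
}}

```text
time: 1.1
tool_pos: [0.4772, -0.2462, 0.2264]
tool_rot: [-3.141, 0.001, 0.017]
contact_force: [0.8, 0.8, 0.1]
opening: 0.0919
grip_force: 0.0
```

Call:
{"op": "send_rows", "data": {
  "targets": [
    [1,0,0.045,0,0],
    [1,0,0.045,0,0],
    [1,0,0.045,0,0],
    [1,0,0.045,0,0],
    [1,0,0.045,0,0]
  ]
}}

```text
time: 1.6
tool_pos: [0.4763, -0.0214, 0.2265]
tool_rot: [-3.142, 0.0, 0.017]
contact_force: [0.9, 0.0, -0.8]
opening: 0.092
grip_force: 0.0
```

Call:
{"op": "send_rows", "data": {
  "targets": [
    [1,0,0.045,0,0],
    [1,0,0.045,0,0],
    [1,0,0.045,0,0],
    [1,0,0.045,0,0],
    [1,0,0.045,0,0]
  ]
}}

```text
time: 2.1
tool_pos: [0.4763, 0.2036, 0.2265]
tool_rot: [3.141, 0.001, 0.017]
contact_force: [2.0, 0.2, -0.5]
opening: 0.0916
grip_force: 0.0
```

Call:
{"op": "send_rows", "data": {
  "targets": [
    [0.7,0,0.045,0,0],
    [0.7,0,0.045,0,0],
    [0.7,0,0.045,-0.02,0],
    [0.7,0,0.045,-0.02,0],
    [0.7,0,0,-0.04,0]
  ]
}}

```text
time: 2.6
tool_pos: [0.4772, 0.3877, 0.1475]
tool_rot: [-3.137, -0.005, 0.022]
contact_force: [0.9, 0.1, -0.9]
opening: 0.0648
grip_force: 0.0
```

```bash
python3 - <<'E'
from h import *
for n,b in(('scene',(404,440,195,230)),('side',(140,168,280,325))):
    z=np.load(f'pics/{n}0.npz');X=cloud(n,z['d']);Q=X[b[2]:b[3],b[0]:b[1]].reshape(-1,3);Q=Q[(Q[:,2]>.008)&(Q[:,2]<.1)];print(n,Q.min(0),Q.max(0),len(Q))
p,d=snap('wrist','w0');print(observe()['tool_pos'],observe()['tool_rot'],calibration('wrist'))
E
```

```text
scene [0.43376895 0.38702385 0.00839129] [0.59143704 0.51316708 0.03769751] 206
side [0.47289916 0.44584008 0.00825504] [0.54910566 0.51560118 0.02683629] 338
[0.47332224 0.38271411 0.13857821] [3.13691583 0.00835534 0.02048266] {'intrinsics': array([[368.09320495,   0.        , 278.86308564],
       [  0.        , 368.09320495, 209.1322392 ],
       [  0.        ,   0.        ,   1.        ]]), 'hand_eye': array([[ 1.64588995e-03,  9.69587037e-01,  2.44741229e-01,
         6.46341109e-02],
       [ 9.99998621e-01, -1.54203562e-03, -6.15956464e-04,
        -4.68721848e-04],
       [-2.19823710e-04,  2.44741906e-01, -9.69588238e-01,
        -1.57591796e-01],
       [ 0.00000000e+00,  0.00000000e+00,  0.00000000e+00,
         1.00000000e+00]])}
```

View pics/w0.png

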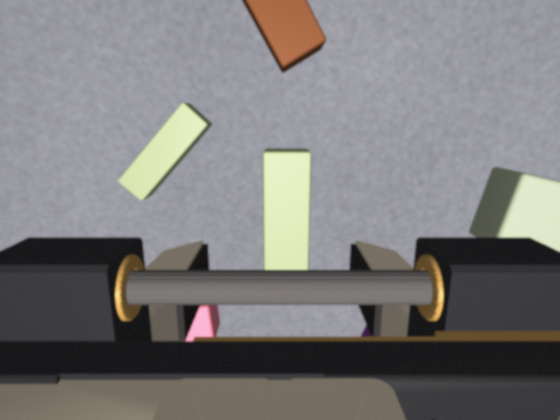

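The wrist view shows the bar at columns 263–311, midway between the fingers. The decoy (120–210, 100–200) is clear of them.

Call:
{"op": "send_rows", "data": {
  "targets": [
    [0.7,0,0,-0.04,0],
    [0.7,0,0,-0.04,0],
    [0.7,0,0,-0.03,0],
    [0.7,0,0,-0.0225,0],
    [0.7,0,0,0,0]
  ]
}}

```text
time: 3.15
tool_pos: [0.4749, 0.3798, 0.0112]
tool_rot: [3.137, 0.007, 0.016]
contact_force: [0.1, -0.8, -0.2]
opening: 0.0644
grip_force: 0.0
```

Call:
{"op": "send_rows", "data": {
  "targets": [
    [0,0,0,0,0],
    [0,0,0,0,0],
    [0,0,0,0,0],
    [0,0,0,0,0],
    [0,0,0,0,0]
  ],
  "grip_force": 55
}}

```text
time: 3.65
tool_pos: [0.4775, 0.3822, 0.0155]
tool_rot: [-3.141, -0.002, 0.017]
contact_force: [-0.2, 0.7, 6.1]
opening: 0.0355
grip_force: 55.0
```

Call:
{"op": "send_rows", "data": {
  "targets": [
    [0,0,0,0.02,0],
    [0,0,0,0.045,0],
    [0,0,0,0.05,0],
    [0,0,0,0.05,0],
    [0,0,0,0.05,0]
  ]
}}

```text
time: 4.15
tool_pos: [0.4761, 0.3813, 0.2305]
tool_rot: [3.14, 0.002, 0.017]
contact_force: [0.8, 0.5, -5.2]
opening: 0.0356
grip_force: 55.0
```

Call:
{"op": "send_rows", "data": {
  "targets": [
    [0,0.011,-0.04,0.01,0.1],
    [0,0.011,-0.04,0,0.1],
    [0,0.011,-0.04,0,0.1],
    [0,0.011,-0.04,0,0.1],
    [0,0.011,-0.04,0,0.1]
  ]
}}

```text
time: 4.65
tool_pos: [0.5314, 0.1801, 0.2386]
tool_rot: [-3.141, 0.002, 0.521]
contact_force: [0.6, 0.4, -4.2]
opening: 0.0358
grip_force: 55.0
```

Call:
{"op": "send_rows", "data": {
  "targets": [
    [0,0.011,-0.04,0,0.1],
    [0,0.011,-0.04,0,0.1],
    [0,0.011,-0.04,0,0.1],
    [0,0.011,-0.04,0,0.1],
    [0,0.011,-0.04,0,0.1]
  ]
}}

```text
time: 5.15
tool_pos: [0.5864, -0.0197, 0.2385]
tool_rot: [-3.14, 0.001, 1.021]
contact_force: [0.2, 1.1, -4.0]
opening: 0.0354
grip_force: 55.0
```

Call:
{"op": "send_rows", "data": {
  "targets": [
    [0,0.011,-0.04,0,0.11],
    [0,0.011,-0.04,0,0.11],
    [0,0.002,-0.04,0,0.11],
    [0,0,-0.009,0,0],
    [0,0,0,0,0]
  ]
}}

```text
time: 5.65
tool_pos: [0.6101, -0.1487, 0.238]
tool_rot: [-3.139, -0.0, 1.343]
contact_force: [-1.0, -0.2, -4.1]
opening: 0.0357
grip_force: 55.0
```

```bash
python3 - <<'E'
from h import *
snap('side','s1')
p,d=snap('scene','c2');print(observe()['tool_pos'],observe()['tool_rot'],observe()['opening'])
cv2.imwrite('pics/c2c.png',cv2.resize(p[60:290,130:330,::-1],None,fx=2.6,fy=2.6))
E
```

```text
[ 0.61041934 -0.14612355  0.2386751 ] [-3.14003511e+00 -9.71828295e-04  1.34609593e+00] 0.03576602658468958
```

View pics/c2c.png

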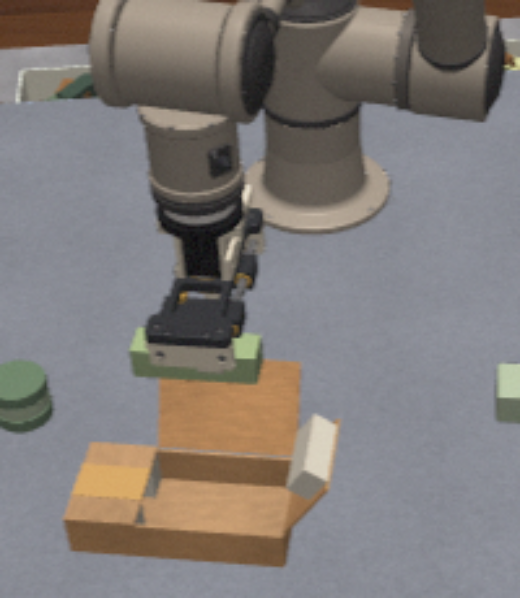

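The bar is held level, parallel to the carton and above its open half; the flaps have not moved.

Call:
{"op": "send_rows", "data": {
  "targets": [
    [0,0,0,-0.04,0],
    [0,0,0,-0.04,0],
    [0,0,0,-0.04,0],
    [0,0,0,-0.025,0],
    [0,0,0,0,0]
  ]
}}

```text
time: 6.25
tool_pos: [0.6082, -0.1442, 0.0902]
tool_rot: [-3.133, -0.002, 1.348]
contact_force: [-0.6, -0.3, -4.5]
opening: 0.0356
grip_force: 55.0
```

Call:
{"op": "send_rows", "data": {
  "targets": [
    [0,0,0,-0.01,0],
    [0,0,0,-0.01,0],
    [0,0,0,-0.008,0],
    [0,0,0,-0.005,0],
    [0,0,0,0,0]
  ]
}}

```text
time: 6.75
tool_pos: [0.6105, -0.1471, 0.0607]
tool_rot: [-3.141, -0.0, 1.347]
contact_force: [-0.3, -1.1, -3.8]
opening: 0.0353
grip_force: 55.0
```

Call:
{"op": "send_rows", "data": {
  "targets": [
    [0,0,0,-0.007,0],
    [0,0,0,-0.007,0],
    [0,0,0,-0.006,0],
    [0,0,0,-0.005,0],
    [0,0,0,0,0]
  ]
}}

```text
time: 7.25
tool_pos: [0.6103, -0.147, 0.0352]
tool_rot: [-3.14, -0.0, 1.347]
contact_force: [-0.2, 0.0, -3.4]
opening: 0.0356
grip_force: 55.0
```

Call:
{"op": "send_rows", "data": {
  "targets": [
    [0,0,0,-0.005,0],
    [0,0,0,-0.005,0],
    [0,0,0,-0.003,0],
    [0,0,0,-0.002,0],
    [0,0,0,0,0]
  ]
}}

```text
time: 7.75
tool_pos: [0.6106, -0.1471, 0.0209]
tool_rot: [-3.141, -0.0, 1.347]
contact_force: [0.0, 0.5, -3.8]
opening: 0.0355
grip_force: 55.0
```

```bash
python3 - <<'E'
from h import *
print({k:np.round(v,3).tolist() for k,v in observe().items() if k in('tool_pos','contact_force','torque')})
p,d=snap('scene','c3')
b=read_camera('side')[0]
A=cv2.resize(p[150:290,130:290,::-1],(560,490));B=cv2.resize(b[110:210,250:370,::-1],(240,200))
A[:200,:240]=B
cv2.imwrite('pics/c3c.png',A)
E
```

```text
{'tool_pos': [0.611, -0.147, 0.021], 'contact_force': [0.048, 0.451, -3.82], 'torque': [0.003, -0.092, -0.063]}
```

View pics/c3c.png

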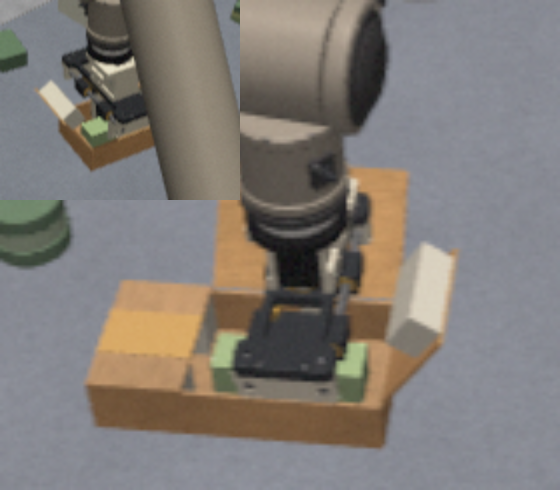

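The bar is inside the open half, its leading end just short of the cover and clear of the guides. I'll lower it slightly and slide.

Call:
{"op": "send_rows", "data": {
  "targets": [
    [0,0,0,-0.0012,0],
    [0,-0.0022,-0.0098,0,0],
    [0,-0.0022,-0.0098,0,0],
    [0,0,0,0,0]
  ]
}}

```text
time: 8.25
tool_pos: [0.6061, -0.1688, 0.0201]
tool_rot: [3.141, 0.001, 1.345]
contact_force: [1.2, -0.9, -4.2]
opening: 0.0352
grip_force: 55.0
```

Call:
{"op": "send_rows", "data": {
  "targets": [
    [0,-0.0022,-0.0098,0,0],
    [0,-0.0022,-0.0098,0,0],
    [0,0,0,0,0]
  ]
}}

```text
time: 8.55
tool_pos: [0.6017, -0.1882, 0.0201]
tool_rot: [3.141, 0.001, 1.345]
contact_force: [-0.0, 0.4, -4.1]
opening: 0.0355
grip_force: 55.0
```

Call:
{"op": "send_rows", "data": {
  "targets": [
    [0,-0.0022,-0.0098,0,0],
    [0,-0.0022,-0.0098,0,0],
    [0,0,0,0,0],
    [0,0,0,0,0]
  ]
}}

```text
time: 8.95
tool_pos: [0.5975, -0.2063, 0.02]
tool_rot: [-3.142, -0.0, 1.346]
contact_force: [0.2, -0.3, -4.3]
opening: 0.0355
grip_force: 55.0
```

Call:
{"op": "send_rows", "data": {
  "targets": [
    [0.5,0,0,0,0],
    [0.5,0,0,0,0],
    [0.5,0,0,0.01,0],
    [0.5,0,0,0.02,0],
    [0.5,0,0,0.03,0]
  ]
}}

```text
time: 9.45
tool_pos: [0.597, -0.2054, 0.0802]
tool_rot: [-3.139, -0.001, 1.347]
contact_force: [-0.2, -0.0, -0.2]
opening: 0.0458
grip_force: 0.0
```

Call:
{"op": "send_rows", "data": {
  "targets": [
    [0,0.0075,0.034,0,0],
    [0,0.008,0.034,0,0],
    [0,0,0,-0.03,0],
    [0,0,0,-0.025,0],
    [0,0,0,0,0]
  ]
}}

```text
time: 9.95
tool_pos: [0.6114, -0.1368, 0.0228]
tool_rot: [-3.136, -0.001, 1.348]
contact_force: [-0.3, 0.4, 0.2]
opening: 0.0107
grip_force: 0.0
```

Call:
{"op": "send_rows", "data": {
  "targets": [
    [0,-0.0022,-0.0098,0,0],
    [0,-0.0022,-0.0098,0,0],
    [0,-0.0011,-0.0049,0,0],
    [0,0,0,0,0]
  ]
}}

```text
time: 10.35
tool_pos: [0.6081, -0.1642, 0.0264]
tool_rot: [3.139, 0.001, 1.345]
contact_force: [0.2, -0.2, -0.4]
opening: -0.0
grip_force: 0.0
```

Call:
{"op": "send_rows", "data": {
  "targets": [
    [0,-0.0011,-0.0049,0,0],
    [0,-0.0011,-0.0049,0,0],
    [0,0,0,0,0]
  ]
}}

```text
time: 10.65
tool_pos: [0.6054, -0.173, 0.0253]
tool_rot: [3.141, 0.0, 1.347]
contact_force: [0.0, -0.4, -0.1]
opening: 0.0007
grip_force: 0.0
```

Call:
{"op": "send_rows", "data": {
  "targets": [
    [0,-0.0007,-0.0029,0,0],
    [0,0,0,0,0]
  ]
}}

```text
time: 10.85
tool_pos: [0.6047, -0.1754, 0.025]
tool_rot: [3.142, 0.0, 1.347]
contact_force: [0.7, 1.7, 0.3]
opening: 0.0
grip_force: 0.9
```

Call:
{"op": "send_rows", "data": {
  "targets": [
    [0,-0.0005,-0.002,0,0],
    [0,0,0,0,0]
  ]
}}

```text
time: 11.05
tool_pos: [0.6043, -0.1768, 0.025]
tool_rot: [3.142, -0.001, 1.347]
contact_force: [1.7, 4.4, 2.4]
opening: 0.0006
grip_force: 2.3
```

Call:
{"op": "send_rows", "data": {
  "targets": [
    [0,-0.0005,-0.002,0,0],
    [0,0,0,0,0]
  ]
}}

```text
time: 11.25
tool_pos: [0.6043, -0.1769, 0.025]
tool_rot: [3.142, -0.003, 1.347]
contact_force: [4.0, 11.0, 2.9]
opening: 0.0006
grip_force: 6.1
```

Call:
{"op": "send_rows", "data": {
  "targets": [
    [0,-0.0005,-0.002,0,0],
    [0,0,0,0,0]
  ]
}}

```text
time: 11.45
tool_pos: [0.6043, -0.177, 0.0251]
tool_rot: [3.141, -0.006, 1.347]
contact_force: [5.8, 18.2, 3.8]
opening: 0.0004
grip_force: 9.7
```

The bar stopped at TCP x = -21 mm in the carton frame, so its end is at about -10 and it is home. Next is the end flap.

Call:
{"op": "send_rows", "data": {
  "targets": [
    [0,0.0033,0.0146,0,0],
    [0,0,0,0.03,0],
    [0,0,0,0.045,0],
    [0,0,0,0.045,0],
    [0,0,0,0.04,0]
  ]
}}

```text
time: 11.95
tool_pos: [0.6063, -0.1671, 0.187]
tool_rot: [3.141, 0.002, 1.347]
contact_force: [0.6, -0.7, 0.3]
opening: 0.0005
grip_force: 0.0
```

Call:
{"op": "send_rows", "data": {
  "targets": [
    [0,0.009,0.039,0,0],
    [0,0.009,0.039,0,0],
    [0,0.009,0.039,0,0],
    [0,0.0075,0.033,0,0],
    [0,0,0,0,0]
  ]
}}

```text
time: 12.45
tool_pos: [0.6413, -0.0127, 0.1846]
tool_rot: [-3.141, 0.0, 1.351]
contact_force: [-0.1, -0.3, -0.3]
opening: 0.0003
grip_force: 0.0
```

```bash
python3 - <<'E'
from h import *
p,d=snap('scene','c4')
x,y,t=.598,-.197,-1.795;R=np.array([[np.cos(t),-np.sin(t)],[np.sin(t),np.cos(t)]])
s=observe();print(((s['tool_pos'][:2]-[x,y])@R).round(4),s['tool_pos'])
cv2.imwrite('pics/c4c.png',cv2.resize(p[150:290,130:300,::-1],None,fx=4,fy=4))
E
```

```text
[-0.187   0.0014] [ 0.64098476 -0.01501536  0.18453614]
```

View pics/c4c.png

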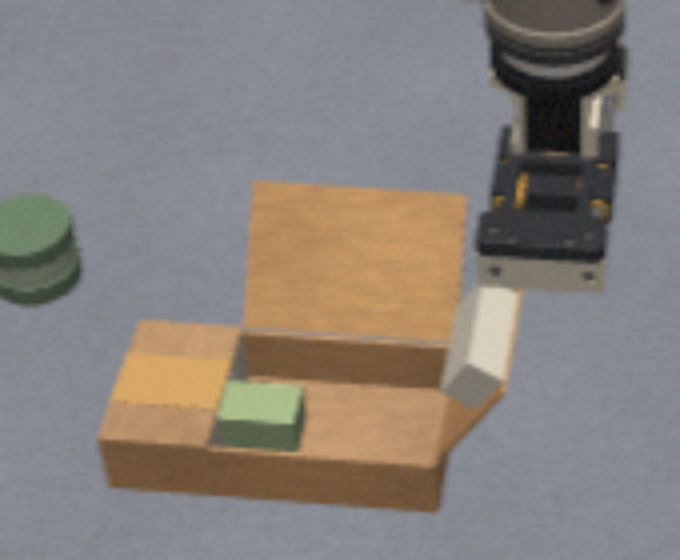

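The bar is under the cover with about 50 mm still showing, as it should when home. The end flap is still open, and the gripper hangs just outside it.

Call:
{"op": "send_rows", "data": {
  "targets": [
    [0,0.0005,0.002,-0.04,0],
    [0,0,0,-0.045,0],
    [0,0,0,0,0]
  ]
}}

```text
time: 12.8
tool_pos: [0.6371, -0.0157, 0.0937]
tool_rot: [-3.129, 0.002, 1.346]
contact_force: [-1.4, -0.9, -1.0]
opening: 0.0001
grip_force: 0.0
```

Call:
{"op": "send_rows", "data": {
  "targets": [
    [0,-0.0035,-0.0155,0,0],
    [0,-0.0035,-0.0155,0.002,0],
    [0,-0.0035,-0.0155,0.004,0],
    [0,-0.0035,-0.0155,0.004,0],
    [0,0,0,0,0]
  ]
}}

```text
time: 13.3
tool_pos: [0.6278, -0.0799, 0.1121]
tool_rot: [3.138, 0.001, 1.344]
contact_force: [0.5, -0.4, -0.1]
opening: 0.0002
grip_force: 0.0
```

Call:
{"op": "send_rows", "data": {
  "targets": [
    [0,-0.0036,-0.0156,-0.001,0],
    [0,-0.0036,-0.0156,-0.003,0],
    [0,-0.0028,-0.0122,-0.01,0],
    [0,-0.0028,-0.0122,-0.013,0],
    [0,0,0,0,0]
  ]
}}

```text
time: 13.8
tool_pos: [0.6128, -0.1337, 0.08]
tool_rot: [-3.137, -0.0, 1.345]
contact_force: [-0.2, 0.7, -0.6]
opening: 0.0006
grip_force: 0.0
```

Call:
{"op": "send_rows", "data": {
  "targets": [
    [0,-0.0013,-0.0058,-0.013,0],
    [0,-0.0011,-0.005,-0.013,0],
    [0,0,0,-0.002,0],
    [0,0,0,0,0]
  ]
}}

```text
time: 14.2
tool_pos: [0.6119, -0.1427, 0.0541]
tool_rot: [-3.14, -0.0, 1.347]
contact_force: [-0.5, 0.5, 0.7]
opening: 0.0005
grip_force: 0.0
```

```bash
python3 - <<'E'
from h import *
p,d=snap('scene','c5')
x,y,t=.598,-.197,-1.795;R=np.array([[np.cos(t),-np.sin(t)],[np.sin(t),np.cos(t)]])
s=observe();print(((s['tool_pos'][:2]-[x,y])@R).round(4),s['tool_pos'],s['contact_force'])
cv2.imwrite('pics/c5c.png',cv2.resize(p[150:290,130:300,::-1],None,fx=4,fy=4))
E
```

```text
[-0.0561  0.0019] [ 0.61232219 -0.14269353  0.05473735] [-0.652008   -0.66456815  1.08281669]
```

View pics/c5c.png

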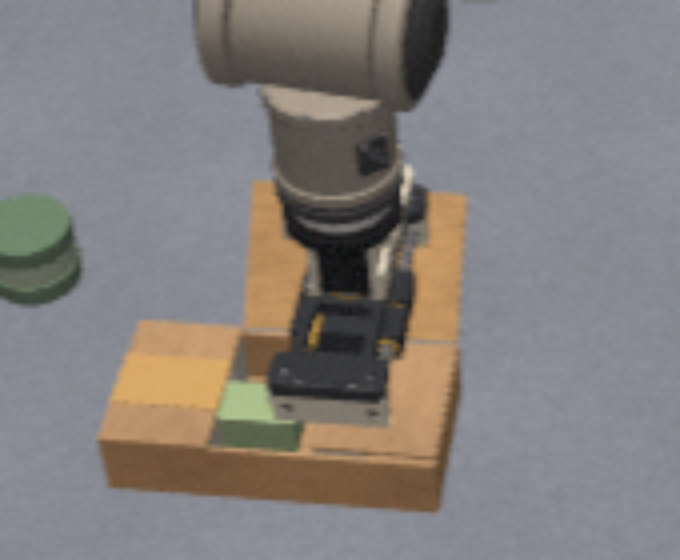

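The end flap is nearly flat under the fingers and the side flap is still open. I'll press the end flap down the rest of the way.

Call:
{"op": "send_rows", "data": {
  "targets": [
    [0,0,0,-0.002,0],
    [0,0,0,-0.002,0],
    [0,0,0,0,0]
  ]
}}

```text
time: 14.55
tool_pos: [0.6127, -0.1429, 0.0513]
tool_rot: [3.141, 0.0, 1.347]
contact_force: [0.0, -0.5, 0.4]
opening: 0.0002
grip_force: 0.0
```

Call:
{"op": "send_rows", "data": {
  "targets": [
    [0,0,0,-0.002,0],
    [0,0,0,-0.001,0],
    [0,0,0,0,0],
    [0,0,0,0,0]
  ]
}}

```text
time: 14.95
tool_pos: [0.6128, -0.143, 0.0509]
tool_rot: [3.139, 0.0, 1.347]
contact_force: [-5.2, 2.3, 16.4]
opening: 0.0002
grip_force: 8.4
```

Call:
{"op": "send_rows", "data": {
  "targets": [
    [0,0,0,0.02,0],
    [0,0,0,0.045,0],
    [0,0,0,0.045,0],
    [0,0,0,0.045,0],
    [0,0,0,0,0]
  ]
}}

```text
time: 15.45
tool_pos: [0.6153, -0.1439, 0.2107]
tool_rot: [3.128, 0.002, 1.347]
contact_force: [-0.3, -1.1, 0.3]
opening: 0.0002
grip_force: 0.0
```

Call:
{"op": "send_rows", "data": {
  "targets": [
    [0,-0.0383,0.0048,0,0],
    [0,-0.0383,0.0048,0,0],
    [0,-0.0383,0.0048,0,0],
    [0,-0.0383,0.0048,0,0],
    [0,-0.0383,0.0048,0,0]
  ]
}}

```text
time: 15.95
tool_pos: [0.4191, -0.1186, 0.2027]
tool_rot: [-3.141, 0.0, 1.347]
contact_force: [0.6, -0.0, 1.3]
opening: 0.0003
grip_force: 0.0
```

```bash
python3 - <<'E'
from h import *
p,d=snap('scene','c6')
x,y,t=.598,-.197,-1.795;R=np.array([[np.cos(t),-np.sin(t)],[np.sin(t),np.cos(t)]])
s=observe();print(((s['tool_pos'][:2]-[x,y])@R).round(4),s['tool_pos'],s['contact_force'])
for f in('c4','c6'):
  P=cloud('scene',np.load(f'pics/{f}.npz')['d']).reshape(-1,3);L=np.c_[(P[:,:2]-[x,y])@R,P[:,2]]*1000
  m=L[(L[:,0]>-105)&(L[:,0]<30)&(L[:,1]<-62)&(L[:,1]>-170)&(L[:,2]>58)&(L[:,2]<150)]
  k=np.polyfit(m[:,1],m[:,2],1);print(f,k,'angle',np.pi-np.arctan(-k[0]),m[:,1].min(),m[:,2].max())
  e=L[(L[:,0]>-105)&(L[:,0]<-35)&(abs(L[:,1])<40)&(L[:,2]>25)&(L[:,2]<150)];print('endflap z',np.percentile(e[:,2],[2,50,98]),np.polyfit(e[:,0],e[:,2],1))
cv2.imwrite('pics/c6c.png',cv2.resize(p[150:290,130:300,::-1],None,fx=4,fy=4))
E
```

```text
[-0.0373 -0.1982] [ 0.41309264 -0.11660444  0.20182551] [-4.54119243  2.7465807  -0.63211945]
c4 [-1.08448582 -6.40100047] angle 2.315685889795825 -128.6776563411713 133.57465705727932Traceback (most recent call last):
  File "<stdin>", line 9, in <module>
    return _quantile_unchecked(
        a, q, axis, out, overwrite_input, method, keepdims, weights)
    return _ureduce(a,
                    func=_quantile_ureduce_func,
    ...<5 lines>...
                    overwrite_input=overwrite_input,
                    method=method)
    r = func(a, **kwargs)
    result = _quantile(arr,
                       quantiles=q,
    ...<2 lines>...
                       out=out,
                       weights=wgt)
    slices_having_nans = np.isnan(arr[-1, ...])
                                  ~~~^^^^^^^^^
IndexError: index -1 is out of bounds for axis 0 with size 0
```

The side flap was at about 2.3 rad in the earlier picture, and the tool is now outside it. I'll close it.

Call:
{"op": "send_rows", "data": {
  "targets": [
    [0,0,0,-0.045,0],
    [0,0,0,-0.045,0],
    [0,0,0,-0.007,0],
    [0,0.0234,-0.0053,0,0],
    [0,0.0234,-0.0053,0,0]
  ]
}}

```text
time: 16.5
tool_pos: [0.4685, -0.1298, 0.1069]
tool_rot: [-3.141, 0.0, 1.347]
contact_force: [-4.6, 1.0, 4.6]
opening: 0.0002
grip_force: 2.0
```

Call:
{"op": "send_rows", "data": {
  "targets": [
    [0,0.0142,-0.0032,0.005,0],
    [0,0.0142,-0.0032,0.005,0],
    [0,0.0142,-0.0032,0.005,0],
    [0,0.0142,-0.0032,0.005,0],
    [0,0.0142,-0.0032,0.005,0]
  ]
}}

```text
time: 17.0
tool_pos: [0.5397, -0.1458, 0.1326]
tool_rot: [3.141, 0.0, 1.347]
contact_force: [-0.6, -0.2, -0.6]
opening: 0.0006
grip_force: 0.2
```

```bash
python3 - <<'E'
from h import *
p,d=snap('scene','c6')
x,y,t=.598,-.197,-1.795;R=np.array([[np.cos(t),-np.sin(t)],[np.sin(t),np.cos(t)]])
s=observe();print(((s['tool_pos'][:2]-[x,y])@R).round(4),s['tool_pos'],s['contact_force'])
cv2.imwrite('pics/c6c.png',cv2.resize(p[150:290,130:300,::-1],None,fx=4,fy=4))
E
```

```text
[-0.0367 -0.0656] [ 0.54216923 -0.14658643  0.13357414] [ 1.27486335 -0.00415083  0.96585135]
```

View pics/c6c.png

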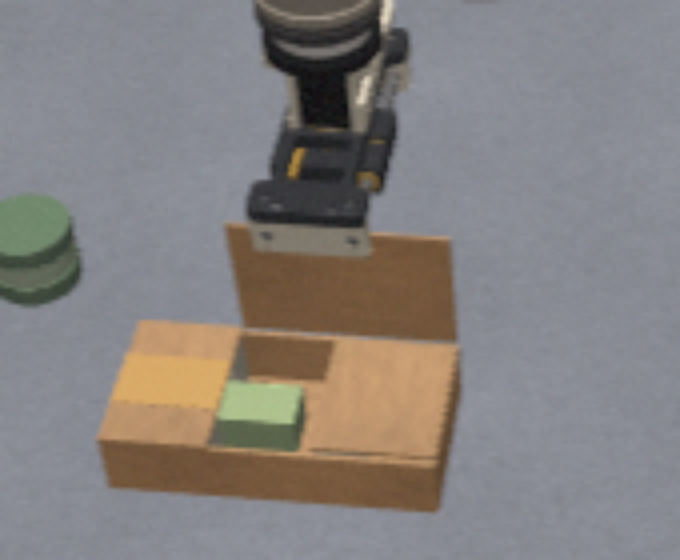

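The side flap is now about upright with the gripper behind it, and the end flap lies flat with the bar home.

Call:
{"op": "send_rows", "data": {
  "targets": [
    [0,0.0146,-0.0033,-0.003,0],
    [0,0.0146,-0.0033,-0.004,0],
    [0,0.011,-0.0025,-0.01,0],
    [0,0.011,-0.0025,-0.01,0],
    [0,0.011,-0.0025,-0.01,0]
  ]
}}

```text
time: 17.55
tool_pos: [0.6012, -0.1597, 0.0932]
tool_rot: [-3.141, -0.0, 1.347]
contact_force: [-0.8, 0.2, 0.4]
opening: 0.0004
grip_force: 0.3
```

Call:
{"op": "send_rows", "data": {
  "targets": [
    [0,0.0036,-0.0008,-0.01,0],
    [0,0.0036,-0.0008,-0.01,0],
    [0,0.0036,-0.0008,-0.01,0],
    [0,0,0,-0.008,0],
    [0,0,0,0,0]
  ]
}}

```text
time: 18.05
tool_pos: [0.6115, -0.162, 0.0554]
tool_rot: [-3.141, -0.0, 1.347]
contact_force: [-0.5, 1.0, 0.2]
opening: 0.0007
grip_force: 0.0
```

Call:
{"op": "send_rows", "data": {
  "targets": [
    [0,0,0,-0.004,0],
    [0,0,0,0,0],
    [0,0,0,0,0]
  ]
}}

```text
time: 18.35
tool_pos: [0.6118, -0.1621, 0.0545]
tool_rot: [3.14, 0.0, 1.347]
contact_force: [-5.4, 1.2, 15.2]
opening: 0.0005
grip_force: 7.5
```

Pressed flat with 15 N. I'll lift away and check.

Call:
{"op": "send_rows", "data": {
  "targets": [
    [0,0,0,0.01,0],
    [0,0,0,0.03,0],
    [0,0,0,0.045,0],
    [0,0,0,0.045,0],
    [0,0,0,0.04,0]
  ]
}}

```text
time: 18.85
tool_pos: [0.6115, -0.1621, 0.2245]
tool_rot: [3.14, 0.0, 1.347]
contact_force: [0.5, -0.1, -0.8]
opening: 0.0003
grip_force: 0.0
```

Call:
{"op": "send_rows", "data": {
  "targets": [
    [0,-0.02,0.045,0.0,0],
    [0,-0.02,0.045,0,0],
    [0,-0.02,0.045,0,0],
    [0,-0.02,0.045,0,0],
    [0,0,0,0,0]
  ]
}}

```text
time: 19.35
tool_pos: [0.529, 0.0226, 0.2226]
tool_rot: [-3.14, -0.001, 1.352]
contact_force: [0.8, -0.8, 0.7]
opening: 0.0002
grip_force: 0.0
```

```bash
python3 - <<'E'
from h import *
p,d=snap('scene','c7')
x,y,t=.598,-.197,-1.795;R=np.array([[np.cos(t),-np.sin(t)],[np.sin(t),np.cos(t)]])
P=cloud('scene',d).reshape(-1,3);L=np.c_[(P[:,:2]-[x,y])@R,P[:,2]]*1000
m=L[(L[:,0]>-105)&(L[:,0]<30)&(abs(L[:,1])<42)&(L[:,2]>20)&(L[:,2]<150)];print(len(m),np.median(m[:,2]),np.linalg.lstsq(np.c_[m[:,:2],np.ones(len(m))],m[:,2],rcond=None)[0])
m=L[(L[:,0]>50)&(L[:,0]<105)&(abs(L[:,1])<42)&(L[:,2]>20)&(L[:,2]<150)];print('cover',np.linalg.lstsq(np.c_[m[:,:2],np.ones(len(m))],m[:,2],rcond=None)[0])
cv2.imwrite('pics/c7c.png',cv2.resize(p[150:290,130:300,::-1],None,fx=4,fy=4))
E
```

```text
1132 55.34622855335169 [-2.44298987e-03 -2.18014710e-03  5.51753921e+01]
cover [4.12267544e-03 2.26810179e-03 5.18172846e+01]
```

View pics/c7c.png

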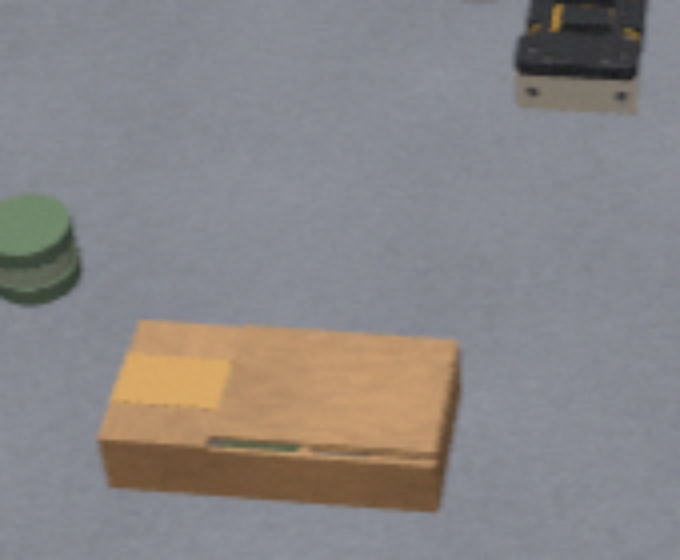

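The carton is closed with both flaps flat (slope under 0.01), and the arm is clear.

```bash
python3 -c "
from cell import hand_in
print(hand_in())"
```

```text
the job is handed in; nothing more can be done
None
```

I handed the job in at about 19 s: the stone bar is home under the taped half, the end flap and then the side flap are folded flat, and the block and discs were never touched; the hand-in gave no verdict.

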